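# Curios in order of height from the gate

### The arm

A 7-joint arm with a two-finger parallel gripper is mounted at the origin on the work surface. World frame = base frame: x ahead of the robot, y to its left, z up, the work surface at z = 0. Lengths are in m, angles in degrees, forces in N, time in s.
With the tool pointing down it reaches from about 0.4 to 0.925 m from the base axis. Payload 5.6 kg.
Tool frame: the origin (TCP) lies at the very end of the fingers, on their centre line; the grasp point (between the pads) lies 19 mm behind it (manip.hold_point_z is the distance from the TCP to the grasp point, in m); z points along the fingers, y is the direction in which the jaws open and shut (so a half turn about z gives the same grasp; the last joint's range is limited). The gripper opens to 85 mm and grips with 20 to 120 N. Pads are 22 mm wide; open, the fingers measure 114 mm over their backs; the gripper's body (76 mm by 85 mm) begins 54 mm behind the grasp point. The pads swing forward as they close: fully open they stand 13 mm farther back than shut.
Start: joints at [-77.177, 26.786, -0.665, 91.828, 0.344, 61.387, -3.226], TCP at [0.171, 0.627, 0.231] pointing down, gripper open.
Joint ranges: [-144.91, 144.91], [-17.63, 115.5], [-89.93, 88.59], [15.96, 139.68], [-74.01, 254.01], [8.47, 105.57], [-167.45, 167.45]. Speed limits (degrees/s): [147.25, 147.25, 180, 180, 180, 180, 180].

### API

Orientations are given as a 3x3 rotation matrix whose columns are the frame's x, y, z axes.
In Python, from rig import sensors, imaging, order, manip gives the robot as it stands.
- The arm moves only by the tool arm_command, never from a script. Its argument "plan" is one flat list of numbers, 5 for each row, row after row: the closure in counts, from 0 (fully open) to 255 (shut), then the shift along the world's x, y, z in m, then the turn about the world's z in rad. In form: [fingers, x, y, z, twist, fingers, x, y, z, twist, ...]. A call has 1 to 20 rows; each row shifts and turns the pose as measured when the row begins; what a row does not reach is not made up. A row lasts 1/10 s, in which the tool goes at most 50 mm and 8.59 degrees, less where a joint would pass 70% of its speed; a pose out of reach is approached as far as the arm can. A call is refused whole if a number of a shift passes 0.05 or a number of a turn 0.15, either way. A call with a gripper value outside its range is refused whole. The fingers move at their own pace and stop on an object; "squeeze" is the grip in N (left out, the last holds). Time passes only in rows, so rows that do not move let the fingers close. It gives the time, the measured TCP pose, the force and the opening at its end, in the units of the state.
- sensors.observe(): the state, without advancing time (a new reading comes with each control period).
- imaging.grab_frame(name): name is "scene" or "top" or "wrist"; returns a dict with "color" (400x640x3 uint8, blue, green, red), "K" (3x3 intrinsics, pixels), "distortion" ([k1, k2, p1, p2, k3] as OpenCV has them; the pictures are not rectified), "cam_to_world" (4x4, takes a point from camera to world coordinates); the wrist camera has in their place "T_tool_cam" (4x4, takes a point from camera to tool coordinates, whose origin is the TCP and whose axes are the flange's). Camera axes: x right, y up, looking along -z (the intrinsics and any distortion apply to the point x, -y, -z); pixel columns grow to the right and rows downward; lengths in m; the calibration is good to about 2 mm. A picture is of the moment at which its call begins: read the wrist's pose just before it. There is no depth.
- order.sign_off(): hands the job in, once; it reports no verdict.
The state is a dict: "time": time; "joint_positions": joint angles; "joint_velocities": joint speeds; "effort": joint torques, N m; "ee_pos": TCP position; "orientation": TCP orientation; "contact_force": force on the tool from outside, world axes, zero at the start; "wrist_torque": the same for the moment, N m; "opening": finger opening in m.
Only numpy, scipy, OpenCV 4.12 (cv2) and the standard library are available. Lean on these libraries where they do the work, as an engineer would, in place of code of your own. Each camera call takes 0.05 s, during which the arm holds its last target.

### The job

Stand the four sewing curios (silver thimble, pink thimble, wooden thimble case and turquoise needle case) on the felt discs of the glass shelf, one to a disc, in order of height: the shortest on the disc nearest the little brass gate, the tallest on the disc farthest from it. Set each one upright in the middle of its disc and let go, and leave the little flatiron where it stands.

Things in the scene. Friction and masses are not known exactly. Their poses are not given: they have to be found in the camera images.
- silver_thimble: hammered silver thimble, the smallest curio: 22 mm tall, 21 mm across at the foot tapering to about 17 mm at 18 mm height, rounded top, about 20 g. Starts standing on the table; origin at the centre of its underside, z up its axis
- pink_thimble: pink porcelain thimble with a gilt band at the foot: 30 mm tall, 25 mm across at the foot, 23 mm at 5 mm height, tapering to 20 mm at 24 mm height, about 20 g. Starts standing on the table; origin at the centre of its underside, z up its axis
- wood_case: turned pale boxwood thimble case, barrel-shaped with two dark bands: 41 mm tall, 34 mm across between 6 and 30 mm height, foot 28 mm across, about 30 g. Starts standing on the table; origin at the centre of its underside, z up its axis
- needle_case: slim turquoise enamelled needle case with two thin brass rings: 56 mm tall, 19 mm across from 6 to 50 mm height, foot 24 mm across and 4 mm high, about 45 g. Starts standing on the table; origin at the centre of its underside, z up its axis
- disc_green: dark green felt disc on the glass shelf, 44 mm diameter, 3 mm thick, fixed; origin at the centre of its underside, 20 mm above the table (curios stand on it at 23 mm). One of four in a nearly straight row, about 72 mm apart; which colour lies where changes and does not matter. The shelf is 450 mm long, 104 mm deep and 20 mm high, beyond the curios as seen from the robot, turned by up to 0.13 rad
- disc_blue: navy blue felt disc on the glass shelf, 44 mm diameter, 3 mm thick, fixed; origin at the centre of its underside, 20 mm above the table (curios stand on it at 23 mm). One of four in a nearly straight row, about 72 mm apart; which colour lies where changes and does not matter. At the shelf's end opposite the gate stands a fixed orange marble on a 40 mm high wooden stand
- disc_red: deep red felt disc on the glass shelf, 44 mm diameter, 3 mm thick, fixed; origin at the centre of its underside, 20 mm above the table (curios stand on it at 23 mm). One of four in a nearly straight row, about 72 mm apart; which colour lies where changes and does not matter. See the green one for the shelf
- disc_mustard: mustard yellow felt disc on the glass shelf, 44 mm diameter, 3 mm thick, fixed; origin at the centre of its underside, 20 mm above the table (curios stand on it at 23 mm). One of four in a nearly straight row, about 72 mm apart; which colour lies where changes and does not matter. See the green one for the shelf
- gate: tiny brass gate, fixed across the left or right end of the glass shelf: two posts 58 mm apart, 65 mm tall, and a leaf on pin hinges, ajar by up to 0.35 rad either way, reaching at most 18 mm towards the row. Origin between the posts, on the shelf's top, 20 mm above the table, in line with the row; its y axis runs along the row. The four disc places are about 77, 149, 221 and 293 mm from it
- flatiron: miniature black cast iron flatiron, a bystander among the curios: 53 mm long along its x axis (28 mm behind the origin, 25 mm ahead), 34 mm wide, 38 mm tall; origin on its underside. It and the four curios start at least 75 mm apart, centre to centre, in shuffled places in front of the shelf; nothing else stands among them. Other pieces stand over 0.35 m to the left and right, or behind the shelf
Not all that is in view belongs to the job. Leave any blue look-alike of the pink_thimble alone. Leave any green look-alike of the wood_case alone.

How it is judged (in metres and radians):
At the end, for the whole second after the job is handed in: counted from the gate, the first disc carries the silver thimble, the second the pink thimble, the third the wooden case and the fourth the needle case; each stands upright (within 0.15 rad) on its disc, its centre within 12 mm of the disc's centre, released and at rest ((horizontal distance between silver_thimble and disc_green below 0.012 m or horizontal distance between silver_thimble and disc_blue below 0.012 m or horizontal distance between silver_thimble and disc_red below 0.012 m or horizontal distance between silver_thimble and disc_mustard below 0.012 m) and horizontal distance between silver_thimble and gate between 0.043 and 0.111 m and angle between each of silver_thimble, pink_thimble, wood_case, needle_case's own z axis and vertical below 0.15 rad and height (world z) of silver_thimble between 0.018 and 0.03 m and linear speed of each of silver_thimble, pink_thimble, wood_case, needle_case below 0.02 m/s and (horizontal distance between pink_thimble and disc_green below 0.012 m or horizontal distance between pink_thimble and disc_blue below 0.012 m or horizontal distance between pink_thimble and disc_red below 0.012 m or horizontal distance between pink_thimble and disc_mustard below 0.012 m) and horizontal distance between pink_thimble and gate between 0.115 and 0.183 m and height (world z) of pink_thimble between 0.018 and 0.03 m and (horizontal distance between wood_case and disc_green below 0.012 m or horizontal distance between wood_case and disc_blue below 0.012 m or horizontal distance between wood_case and disc_red below 0.012 m or horizontal distance between wood_case and disc_mustard below 0.012 m) and horizontal distance between wood_case and gate between 0.187 and 0.255 m and height (world z) of wood_case between 0.018 and 0.03 m and (horizontal distance between needle_case and disc_green below 0.012 m or horizontal distance between needle_case and disc_blue below 0.012 m or horizontal distance between needle_case and disc_red below 0.012 m or horizontal distance between needle_case and disc_mustard below 0.012 m) and horizontal distance between needle_case and gate between 0.259 and 0.327 m and height (world z) of needle_case between 0.018 and 0.03 m); the robot touches nothing.
It fails at once if the flatiron is shifted by more than 20 mm or tipped over (distance of flatiron from where it was at the start of the episode above 0.02 m or angle between flatiron's own z axis and vertical above 0.4 rad).
It also fails if it takes over 104 s, if anything falls off the work surface, if the arm or the gripper's body presses on something with over 40 N, if the wrist force passes 120 N, or if a joint passes its speed limit or range.

## Working session

There is one attempt and no reset: what is moved stays moved. The work goes in short steps, Python scripts to look and compute and a tool call to move; the robot and the scene stay as the last step left them, time stands still between calls to the robot, and variables do not carry over. Pictures are saved under pics/ and viewed, and the job is handed in when it is done.

Besides the shell and the picture viewer there is one more tool, called after ">>>" by a JSON object that holds its "api" and its "payload", one argument or row to a line. arm_command: Moves the arm, as the interface text tells. Its arguments: {"type":"object","properties":{"plan":{"type":"array"},"squeeze":{"type":"number"}},"required":["plan"]}

```bash
mkdir -p pics; ls
python3 - <<'E'
from rig import sensors, imaging, order, manip
import cv2
print(sensors.observe()); print(manip.hold_point_z)
for n in ["scene","top","wrist"]:
    f=imaging.grab_frame(n); cv2.imwrite(f"pics/{n}0.png",f["color"])
    print(n,f["K"],f["distortion"],f.get("cam_to_world",f.get("T_tool_cam")))
E
```

```text
pics
{'time': 0.0, 'joint_positions': array([-77.17825854,  26.83708618,  -0.66586514,  91.88348567,
         0.34371336,  61.38623643,  -3.22419995]), 'joint_velocities': array([-0.04830632, -0.00827416, -0.01337064,  0.01794212,  0.10103899,
       -0.16390365,  0.05927183]), 'effort': array([ 3.26916243e-04, -5.32373428e+01,  2.16200750e-02, -2.51307964e+01,
        1.14226079e-02,  7.84291711e-03,  3.17449107e-06]), 'ee_pos': array([0.17126096, 0.62642954, 0.23030751]), 'orientation': array([[-9.64618985e-01,  2.63647641e-01, -3.68139044e-04],
       [ 2.63647872e-01,  9.64617327e-01, -1.79204587e-03],
       [-1.17355365e-04, -1.82570054e-03, -9.99998327e-01]]), 'contact_force': array([ 0.88016073, -0.14789494,  0.24766648]), 'wrist_torque': array([ 0.01123088, -0.02353916,  0.0088155 ]), 'opening': 0.08543211980622546}
0.0187
scene [[426.32046724   0.         316.40448812]
 [  0.         426.32046724 190.32059331]
 [  0.           0.           1.        ]] [-0.01035705  0.          0.          0.          0.        ] [[-0.84508805 -0.26360061  0.46512461  0.8997354 ]
 [ 0.53399
[... 300 characters left out ...]
 0.          0.          0.        ] [[-0.02105248  0.98302651 -0.18225168  0.33323884]
 [-0.99976431 -0.01973247  0.00905325  0.02618787]
 [ 0.00530331  0.18239931  0.98321023  1.14175857]
 [ 0.          0.          0.          1.        ]]
wrist [[318.48058916   0.         320.22237126]
 [  0.         318.48058916 204.95714465]
 [  0.           0.           1.        ]] [0.01176646 0.         0.         0.         0.        ] [[-4.52627421e-04  9.47920630e-01  3.18506317e-01  8.21516600e-02]
 [ 9.99999604e-01  6.72923060e-04 -5.81622403e-04 -2.83935470e-04]
 [-7.65662120e-04  3.18505928e-01 -9.47920560e-01 -1.42973734e-01]
 [ 0.00000000e+00  0.00000000e+00  0.00000000e+00  1.00000000e+00]]
```

View pics/top0.png

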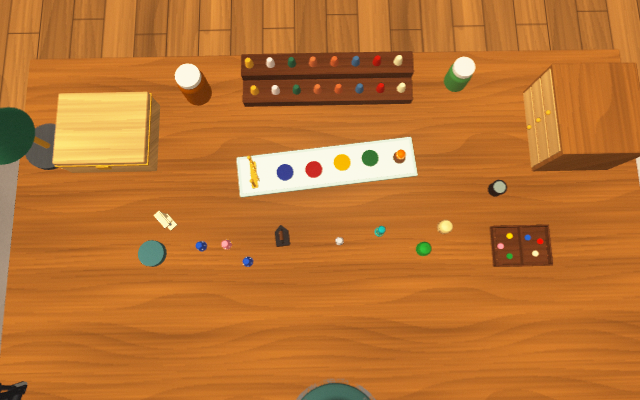

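View pics/scene0.png

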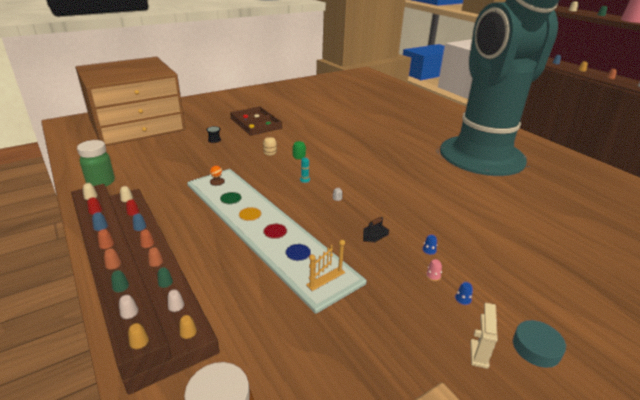

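View pics/wrist0.png

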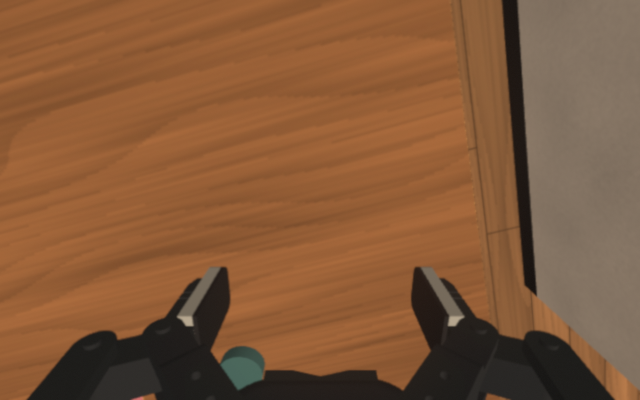

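The top view shows the gate at (254,173), on the left (+y) end of the shelf. The discs are blue (285,172), red (314,169), mustard (342,162) and green (370,158). The curios are pink (226,244), silver (339,240), needle (380,231) and wood (445,227). The flatiron is at (282,236), and the look-alikes are at (201,246), (247,261) and (424,249).

```bash
cat > h.py <<'E'
import numpy as np, cv2
from rig import sensors, imaging
def ray(f,uv,T=None):
    T=f["cam_to_world"] if T is None else T
    p=cv2.undistortPoints(np.array([[uv]],float),np.array(f["K"]),np.array(f["distortion"]))[0,0]
    d=T[:3,:3]@np.array([p[0],-p[1],-1.0]); return T[:3,3],d
def plane(f,uv,z,T=None):
    o,d=ray(f,uv,T); return o+d*(z-o[2])/d[2]
def proj(f,X,T=None):
    T=f["cam_to_world"] if T is None else T
    c=np.linalg.inv(T)@np.append(X,1); c=np.array([[c[0],-c[1],-c[2]]])
    return cv2.projectPoints(c,np.zeros(3),np.zeros(3),np.array(f["K"]),np.array(f["distortion"]))[0].ravel()
def wrist():
    s=sensors.observe(); T=np.eye(4);T[:3,:3]=s["orientation"];T[:3,3]=s["ee_pos"]
    f=imaging.grab_frame("wrist"); return f,T@f["T_tool_cam"],s
def tri(r1,r2):
    A=np.stack([r1[1],-r2[1]],1); t=np.linalg.lstsq(A,r2[0]-r1[0],rcond=None)[0]
    a=r1[0]+t[0]*r1[1]; b=r2[0]+t[1]*r2[1]; return (a+b)/2,np.linalg.norm(a-b)
def blob(img,seed,lo,hi,r=30):
    h=cv2.cvtColor(img,cv2.COLOR_BGR2HSV); m=cv2.inRange(h,np.array(lo),np.array(hi))
    n,l,st,c=cv2.connectedComponentsWithStats(m)
    k=[i for i in range(1,n) if np.hypot(*(c[i]-seed))<r and st[i,4]>4]
    k=max(k,key=lambda i:st[i,4]) if k else None
    return None if k is None else (c[k],st[k])
E
python3 - <<'E'
from h import *
f=imaging.grab_frame("top");g=imaging.grab_frame("scene")
H=cv2.cvtColor(f["color"],cv2.COLOR_BGR2HSV);Hs=cv2.cvtColor(g["color"],cv2.COLOR_BGR2HSV)
pts=dict(blue=(285,172),red=(314,169),must=(342,162),green=(370,158),pink=(226,244),silver=(339,240),needle=(380,231),wood=(445,227),iron=(282,238),bg=(460,300))
for k,(u,v) in pts.items(): print(k,H[v,u])
R=dict(blue=([105,100,50],[130,255,255],.023),red=([170,100,50],[180,255,255],.023),must=([20,100,150],[32,255,255],.023),green=([50,60,40],[85,255,200],.023),
 pink=([0,60,150],[180,160,255],.015),silver=([0,0,100],[180,60,255],.012),needle=([80,80,80],[100,255,255],.03),wood=([12,30,150],[30,150,255],.03),iron=([0,0,0],[180,120,80],.02))
for k,(lo,hi,z) in R.items():
    b=blob(f["color"],pts[k],lo,hi,12)
    if b: print(k,b[0].round(1),b[1],plane(f,b[0],z).round(4))
for k,uv in dict(gateL=(250,160),gateR=(257,188)).items(): print(k,plane(f,uv,.05))
for k,a,l in [("pink",(226,244),(435,270)),("silver",(339,240),(338,195)),("needle",(380,231),(305,170)),("wood",(445,227),(270,146)),]:
    print(k,tri(ray(f,a),ray(g,l)))
c=f["color"][130:280,160:480]; cv2.imwrite("pics/topz.png",cv2.resize(c,(800,375),interpolation=cv2.INTER_CUBIC))
E
```

```text
blue [118 149 144]
red [  2 212 203]
must [ 22 255 248]
green [ 58 147 116]
pink [  0  83 254]
silver [ 21  27 246]
needle [ 87 214 201]
wood [ 27  92 254]
iron [ 11 187 105]
bg [ 14 202 193]
blue [284.4 171.8] [277 164  16  16 199] [0.6156 0.1119 0.023 ]
must [341.7 161.9] [334 154  17  17 227] [ 0.6384 -0.0328  0.023 ]
green [369.4 157.5] [362 150  16  16 210] [ 0.6486 -0.1032  0.023 ]
pink [226. 244.] [221 239  11  11  86] [0.4382 0.2568 0.015 ]
silver [338.8 240.5] [336 237   7   8  37] [ 0.4412 -0.0205  0.012 ]
needle [381.  229.4] [377 226   8   8  45] [ 0.4646 -0.1234  0.03  ]
wood [444.9 226.1] [438 220  14  13 139] [ 0.4694 -0.2803  0.03  ]
iron [281.8 236.6] [275 226  14  20 177] [0.453  0.1193 0.02  ]
gateL [0.6403533  0.19415804 0.05      ]
gateR [0.56955488 0.17656125 0.05      ]
pink (array([0.43757498, 0.25838873, 0.01170404]), np.float64(0.0026030543979737577))
silver (array([ 0.44171161, -0.02015434,  0.00769845]), np.float64(0.003291872620832662))
needle (array([ 0.46130573, -0.12155298,  0.02453238]), np.float64(8.564163631818689e-05))
wood (array([ 0.46813995, -0.28336177,  0.01751315]), np.float64(0.0014532742211681652))
```

View pics/topz.png

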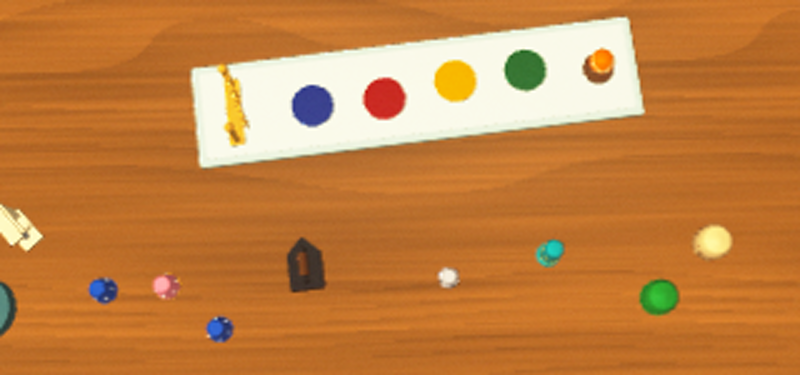

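>>> {"api": "arm_command", "payload": {
  "plan": [100,0.027,-0.037,-0.01,-0.146,100,0.027,-0.037,-0.01,-0.146,100,0.027,-0.037,-0.01,-0.146,100,0.027,-0.037,-0.01,-0.146,100,0.027,-0.037,-0.01,-0.146,100,0.027,-0.037,-0.01,-0.146,100,0.027,-0.037,-0.01,-0.146,100,0.027,-0.037,-0.01,-0.146,100,0.027,-0.037,-0.01,0,100,0.024,-0.036,-0.01,0,100,0,0,0,0],
  "squeeze": 25
}}

```text
time: 1.35
ee_pos: [0.4422, 0.2438, 0.1287]
orientation: [[-0.099, 0.995, 0.007], [0.995, 0.099, 0.005], [0.004, 0.008, -1.0]]
contact_force: [-0.6, 1.0, 0.3]
opening: 0.0522
```

```bash
cat > w.py <<'E'
import sys
from h import *
f,T,s=wrist(); n=sys.argv[1]; cv2.imwrite(f"pics/{n}.png",f["color"])
o=s["orientation"]; print(s["time"],s["ee_pos"].round(4),"jaw deg",np.degrees(np.arctan2(o[1,1],o[0,1])).round(2),"tilt",o[:,2].round(4),s["opening"],s["contact_force"].round(2),s["joint_positions"].round(0))
np.savez("last.npz",T=T,img=f["color"])
E
python3 w.py w1
```

```text
1.35 [0.4422 0.2438 0.1287] jaw deg 5.68 tilt [ 0.0073  0.005  -1.    ] 0.052213285931613555 [-0.62  0.98  0.27] [-49.  21.  20. 118. -11.  42. -17.]
```

View pics/w1.png

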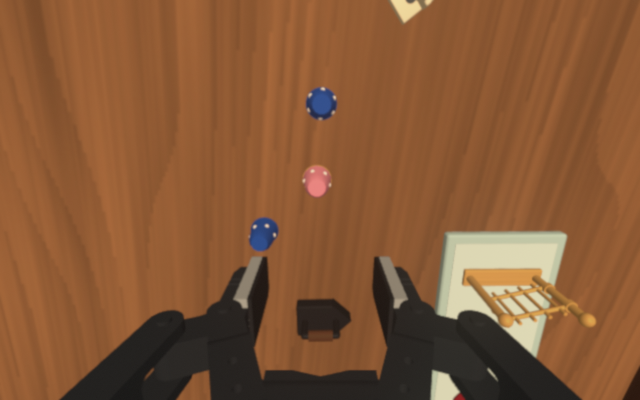

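Run:
```python
from h import *
d=np.load("last.npz");T=d["T"];f=imaging.grab_frame("wrist");img=f["color"]
s=sensors.observe();print(s["ee_pos"])
H=cv2.cvtColor(img,cv2.COLOR_BGR2HSV);print(H[180,317],H[190,317],H[171,317])
b=blob(img,(317,182),[165,50,100],[180,180,255],15);print(b)
b2=blob(img,(317,182),[0,50,150],[5,150,255],15);print(b2)
m=cv2.inRange(H,np.array([165,50,100]),np.array([180,170,255]))|cv2.inRange(H,np.array([0,50,150]),np.array([6,160,255]))
m[:, :290]=0;m[:,345:]=0;m[:160]=0;m[205:]=0
ys,xs=np.nonzero(m);c=(xs.mean(),ys.mean());print(c,len(xs),xs.min(),xs.max(),ys.min(),ys.max())
for z in(.0,.012,.015,.03):print(z,plane(f,c,z,T))
for X in ([.438,.257,0],[.438,.257,.03],[.438,.257,.015]):print(proj(f,np.array(X),T))
t=s["ee_pos"];print("tcp px",proj(f,t,T))
```

```text
[0.43996447 0.24911297 0.12938229]
[  2 120 221] [  1 115 233] [  2 121 210]
None
(array([317.73737374, 185.17340067]), array([305, 170,  27,  31, 594], dtype=int32))
(np.float64(317.669918699187), np.float64(184.94146341463414)) 615 305 331 170 200
0.0 [0.43977403 0.25341498 0.        ]
0.012 [0.43947432 0.25655283 0.012     ]
0.015 [0.43939939 0.2573373  0.015     ]
0.03 [0.43902475 0.26125961 0.03      ]
[316.05006275 180.81164697]
[315.85693484 190.03250591]
[315.9586905  185.17474879]
tcp px [317.15685929 259.1672717 ]
```

The pink thimble at (317,185) in the wrist view gives (0.439, 0.257) at 15 mm height. That agrees with the top view. Next I align over it, stop partway down, then go down fully.

>>> {"api": "arm_command", "payload": {
  "plan": [100,-0.001,0.008,-0.02,0.05,100,0,0,-0.03,0,100,0,0,-0.02,0,100,0,0,0,0,100,0,0,0,0]
}}

```text
time: 1.95
ee_pos: [0.4362, 0.2673, 0.0598]
orientation: [[-0.17, 0.985, 0.008], [0.985, 0.17, 0.016], [0.015, 0.011, -1.0]]
contact_force: [-0.2, -0.2, -0.0]
opening: 0.0518
```

```bash
python3 w.py w2
```

```text
1.95 [0.4362 0.2673 0.0598] jaw deg 9.8 tilt [ 0.008   0.0162 -0.9998] 0.051821190380844276 [-0.16 -0.18 -0.04] [-48.  28.  16. 119. -14.  33. -12.]
```

View pics/w2.png

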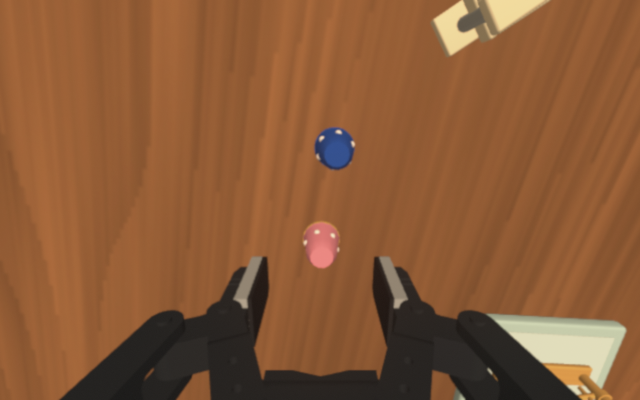

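>>> {"api": "arm_command", "payload": {
  "plan": [100,0.002,-0.01,-0.02,0,100,0,0,0,0,100,0,0,0,0]
}}

```text
time: 2.3
ee_pos: [0.4395, 0.2609, 0.0435]
orientation: [[-0.174, 0.985, 0.013], [0.985, 0.173, 0.021], [0.019, 0.016, -1.0]]
contact_force: [-0.0, -0.0, -0.1]
opening: 0.0517
```

```bash
python3 w.py w3; python3 w.py w3
```

```text
2.3 [0.4395 0.2609 0.0435] jaw deg 9.98 tilt [ 0.0129  0.0214 -0.9997] 0.05169711316628025 [-0.01 -0.03 -0.1 ] [-46.  30.  15. 120. -15.  31. -10.]
2.35 [0.4394 0.2607 0.0435] jaw deg 9.98 tilt [ 0.0127  0.0211 -0.9997] 0.05234797677862583 [ 0.48 -0.57  0.61] [-46.  30.  15. 120. -15.  31. -10.]
```

View pics/w3.png

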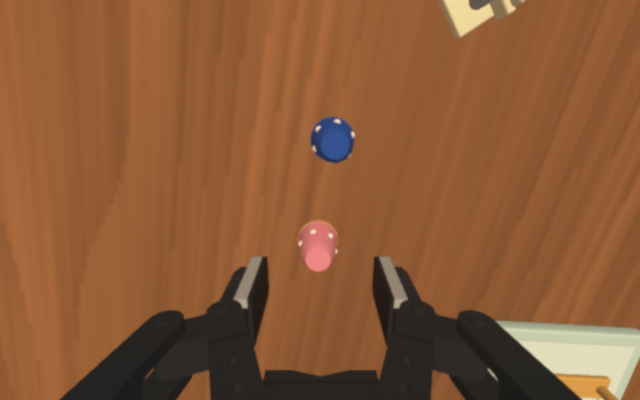

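>>> {"api": "arm_command", "payload": {
  "plan": [100,-0.001,-0.004,-0.018,0,100,0,0,-0.018,0,100,0,0,0,0,100,0,0,0,0]
}}

```text
time: 2.8
ee_pos: [0.4406, 0.2598, 0.0108]
orientation: [[-0.175, 0.984, 0.018], [0.984, 0.175, 0.026], [0.023, 0.023, -0.999]]
contact_force: [-0.2, -0.5, -0.1]
opening: 0.0518
```

```bash
python3 w.py w4
```

```text
2.8 [0.4406 0.2598 0.0108] jaw deg 10.07 tilt [ 0.0185  0.0262 -0.9995] 0.05175085671951617 [-0.24 -0.45 -0.06] [-44.  33.  13. 120. -17.  26.  -8.]
```

View pics/w4.png

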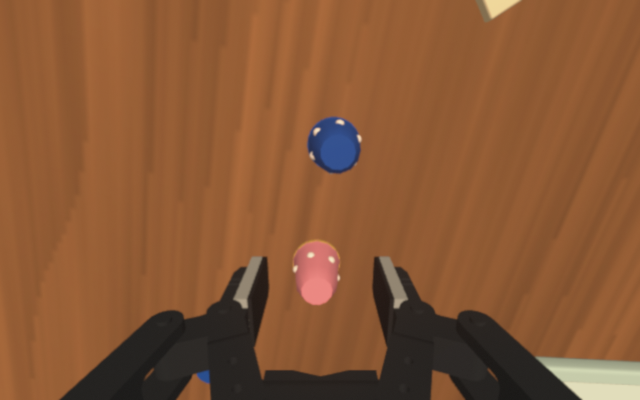

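>>> {"api": "arm_command", "payload": {
  "plan": [100,-0.001,-0.002,-0.006,0,255,0,0,0,0,255,0,0,0,0,255,0,0,0,0,255,0,0,0,0,255,0,0,0,0]
}}

```text
time: 3.45
ee_pos: [0.4407, 0.2588, 0.0069]
orientation: [[-0.176, 0.984, 0.022], [0.984, 0.175, 0.029], [0.024, 0.026, -0.999]]
contact_force: [-0.7, 0.0, -0.3]
opening: 0.021
```

```bash
python3 w.py w5
```

```text
3.45 [0.4407 0.2588 0.0069] jaw deg 10.08 tilt [ 0.0217  0.0288 -0.9994] 0.02098769725534573 [-0.68  0.05 -0.25] [-44.  34.  12. 120. -17.  26.  -8.]
```

View pics/w5.png

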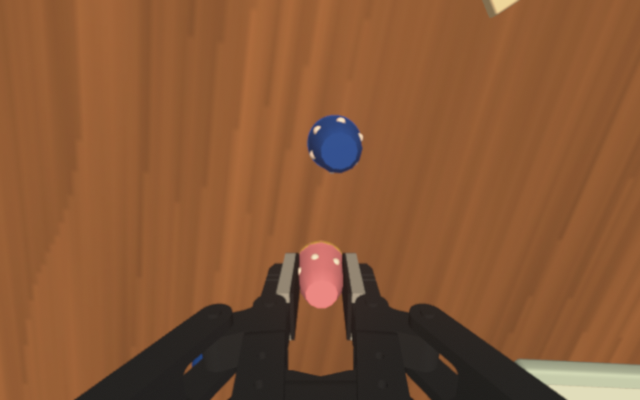

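>>> {"api": "arm_command", "payload": {
  "plan": [255,0,0,0.02,0,255,0,0,0.03,0,255,0,0,0.03,0,255,0,0,0.02,0,255,0,0,0,0]
}}

```text
time: 4.0
ee_pos: [0.4393, 0.2576, 0.1091]
orientation: [[-0.175, 0.984, 0.019], [0.984, 0.175, 0.026], [0.023, 0.023, -0.999]]
contact_force: [-0.5, 0.5, -1.0]
opening: 0.0208
```

```bash
python3 w.py w6
python3 - <<'E'
from h import *
f=imaging.grab_frame("top")
print(plane(f,blob(f["color"],(314,169),[0,190,100],[6,255,255],12)[0],.023),blob(f["color"],(314,169),[0,190,100],[6,255,255],12)[1])
E
```

```text
4.0 [0.4393 0.2576 0.1091] jaw deg 10.06 tilt [ 0.0185  0.0264 -0.9995] 0.020843801346948174 [-0.49  0.47 -1.02] [-48.  23.  18. 119. -12.  38. -12.]
[0.62180319 0.03949506 0.023     ] [306 162  16  15 188]
```

View pics/w6.png

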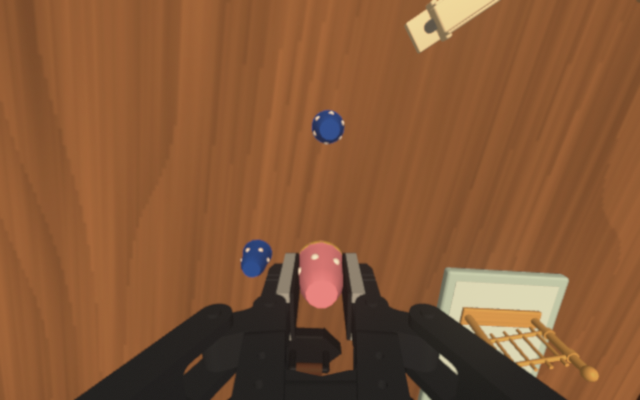

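>>> {"api": "arm_command", "payload": {
  "plan": [255,0.023,-0.027,0,0,255,0.023,-0.027,0,0,255,0.023,-0.027,0,0,255,0.023,-0.027,0,0,255,0.023,-0.027,0,0,255,0.023,-0.027,0,0,255,0.023,-0.027,0,0,255,0.01,-0.013,0,0,255,0,0,0,0,255,0,0,0,0,255,0,0,0,0]
}}

```text
time: 5.2
ee_pos: [0.6019, 0.0485, 0.0906]
orientation: [[-0.183, 0.983, -0.012], [0.983, 0.183, 0.018], [0.02, -0.008, -1.0]]
contact_force: [0.0, 0.1, -0.5]
opening: 0.0207
```

```bash
python3 w.py w7
```

```text
5.2 [0.6019 0.0485 0.0906] jaw deg 10.57 tilt [-0.0119  0.0185 -0.9998] 0.020713361023737692 [ 0.02  0.14 -0.49] [-21.  33.  18. 105. -16.  45.  16.]
```

View pics/w7.png

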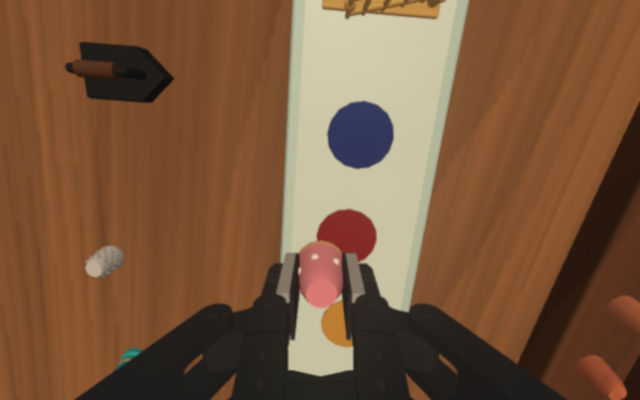

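Run:
```python
from h import *
d=np.load("last.npz");T=d["T"];img=d["img"];f=imaging.grab_frame("wrist")
H=cv2.cvtColor(img,cv2.COLOR_BGR2HSV)
b=blob(img,(361,134),[110,100,50],[130,255,200],20);print(b, plane(f,b[0],.023,T))
print(H[220,350])
m=cv2.inRange(H,np.array([170,150,60]),np.array([180,255,160]))|cv2.inRange(H,np.array([0,190,60]),np.array([4,255,145]))
m[:200]=0;m[270:]=0;m[:,:310]=0;m[:,385:]=0
cs,_=cv2.findContours(m,cv2.RETR_EXTERNAL,cv2.CHAIN_APPROX_NONE);c=max(cs,key=cv2.contourArea)[:,0]
P=np.array([plane(f,p.astype(float),.023,T)[:2] for p in cv2.convexHull(c)[:,0]])
# circle of known radius 22mm through outer contour (hull top part)
from scipy.optimize import least_squares
r=least_squares(lambda q:np.hypot(*(P-q).T)-.022,[.622,.04],loss="soft_l1",f_scale=.0005);print(r.x,r.fun.round(4))
```

```text
(array([360.06521051, 134.46027224]), array([ 329,  103,   63,   64, 3159], dtype=int32)) [0.61552962 0.11282838 0.023     ]
[  1 176 132]Traceback (most recent call last):
  File "<stdin>", line 8, in <module>
ValueError: max() iterable argument is empty
```

>>> {"api": "arm_command", "payload": {
  "plan": [255,0.01,-0.003,-0.005,0,255,0.01,-0.003,-0.01,0,255,0,0,-0.01,0,255,0,0,0,0,255,0,0,0,0]
}}

```text
time: 5.8
ee_pos: [0.6231, 0.046, 0.0635]
orientation: [[-0.189, 0.982, -0.012], [0.982, 0.189, 0.02], [0.022, -0.008, -1.0]]
contact_force: [-0.2, 0.4, 0.6]
opening: 0.0213
```

```bash
python3 w.py w8
```

```text
5.8 [0.6231 0.046  0.0635] jaw deg 10.89 tilt [-0.0117  0.0199 -0.9997] 0.02126033785790164 [-0.16  0.36  0.63] [-19.  37.  17. 102. -17.  44.  18.]
```

View pics/w8.png

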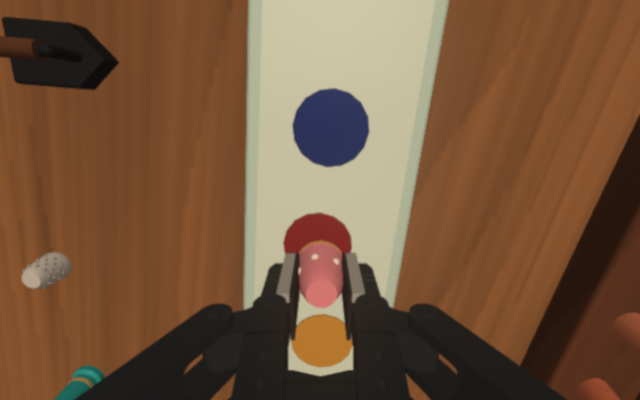

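>>> {"api": "arm_command", "payload": {
  "plan": [255,-0.001,-0.005,-0.012,0,255,0,-0.001,-0.012,0,255,0,0,0,0,255,0,0,0,0]
}}

```text
time: 6.25
ee_pos: [0.6211, 0.0391, 0.0374]
orientation: [[-0.188, 0.982, -0.013], [0.982, 0.188, 0.02], [0.022, -0.009, -1.0]]
contact_force: [-0.2, -0.3, 0.2]
opening: 0.0214
```

```bash
python3 w.py w9
```

```text
6.25 [0.6211 0.0391 0.0374] jaw deg 10.86 tilt [-0.0126  0.0199 -0.9997] 0.021424840239368286 [-0.17 -0.27  0.23] [-18.  39.  17. 103. -18.  41.  19.]
```

View pics/w9.png

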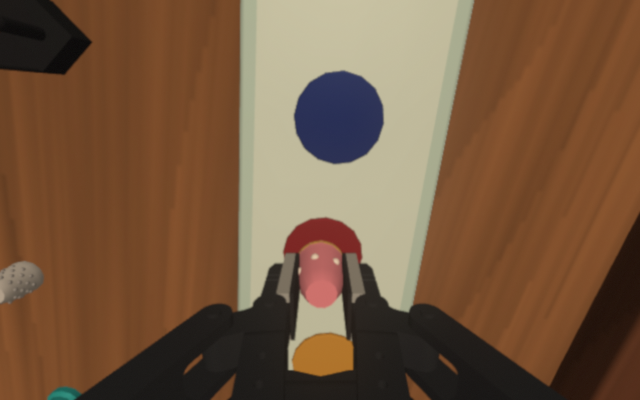

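>>> {"api": "arm_command", "payload": {
  "plan": [255,0.001,0.001,-0.004,0,255,0,0,-0.002,0,255,0,0,0,0]
}}

```text
time: 6.6
ee_pos: [0.6226, 0.0406, 0.0315]
orientation: [[-0.189, 0.982, -0.012], [0.982, 0.189, 0.02], [0.022, -0.008, -1.0]]
contact_force: [-0.8, 0.1, 0.2]
opening: 0.0212
```

```bash
python3 w.py w10
```

```text
6.6 [0.6226 0.0406 0.0315] jaw deg 10.89 tilt [-0.0117  0.0203 -0.9997] 0.021167576183994275 [-0.78  0.11  0.16] [-18.  40.  16. 103. -18.  41.  19.]
```

>>> {"api": "arm_command", "payload": {
  "plan": [255,0,0,-0.0015,0,255,0,0,0,0,180,0,0,0,0,130,0,0,0,0,120,0,0,0,0,120,0,0,0.02,0,120,0,0,0.04,0,120,0,0,0.03,0,120,0,0,0,0]
}}

```text
time: 7.55
ee_pos: [0.6217, 0.0405, 0.1223]
orientation: [[-0.189, 0.982, -0.014], [0.982, 0.189, 0.02], [0.022, -0.01, -1.0]]
contact_force: [0.1, -0.9, 0.9]
opening: 0.0451
```

```bash
python3 w.py w11
```

```text
7.55 [0.6217 0.0405 0.1223] jaw deg 10.88 tilt [-0.0136  0.0199 -0.9997] 0.04507936179550795 [ 0.13 -0.85  0.89] [-20.  32.  19. 101. -15.  50.  17.]
```

View pics/w11.png

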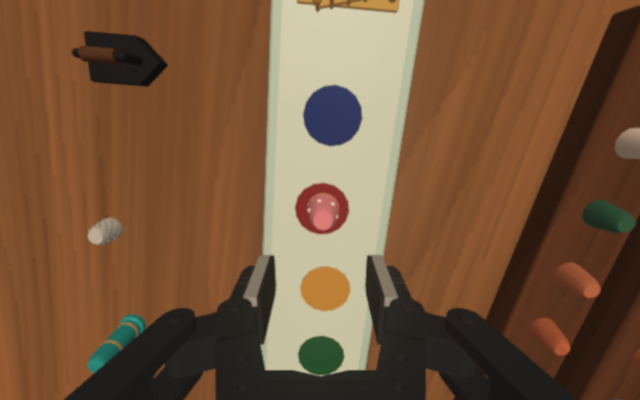

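The pink thimble is standing at (322,211), centred on the red disc (322,208). Silver next.

>>> {"api": "arm_command", "payload": {
  "plan": [100,-0.023,-0.008,0,0,100,-0.023,-0.008,0,0,100,-0.023,-0.008,0,0,100,-0.023,-0.008,0,0,100,-0.023,-0.008,0,0,100,-0.023,-0.008,0,0,100,-0.023,-0.008,0,0,100,-0.019,-0.005,0,0,100,0,0,0,0,100,0,0,0,0,100,0,0,0,0]
}}

```text
time: 8.7
ee_pos: [0.4275, -0.0213, 0.1113]
orientation: [[-0.19, 0.981, -0.031], [0.981, 0.191, 0.018], [0.023, -0.027, -0.999]]
contact_force: [0.8, 0.5, 0.2]
opening: 0.0519
```

```bash
python3 w.py w12
```

```text
8.7 [ 0.4275 -0.0213  0.1113] jaw deg 11.01 tilt [-0.0307  0.0179 -0.9994] 0.05189591684359122 [0.78 0.54 0.2 ] [-19.  18.  21. 127. -11.  39.  21.]
```

View pics/w12.png

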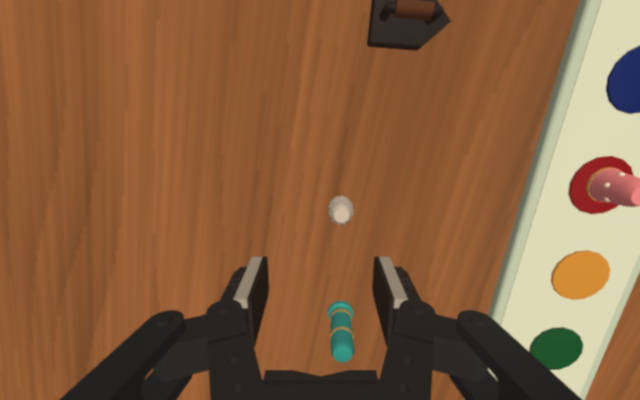

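```bash
cat > loc.py <<'E'
import sys
from h import *
u,v,z=map(float,sys.argv[1:4])
d=np.load("last.npz");f=imaging.grab_frame("wrist");s=sensors.observe()
p=plane(f,(u,v),z,d["T"]);print("pt",p.round(4),"ee now",s["ee_pos"].round(4),"delta",(p-s["ee_pos"]).round(4))
E
python3 loc.py 341 210 .011
python3 - <<'E'
from h import *
d=np.load("last.npz");print(blob(d["img"],(341,210),[0,0,110],[180,90,255],15))
E
```

```text
pt [ 0.4414 -0.0202  0.011 ] ee now [ 0.4279 -0.0212  0.1114] delta [ 0.0136  0.001  -0.1004]
(array([340.52102377, 209.56855576]), array([329, 196,  24,  28, 547], dtype=int32))
```

>>> {"api": "arm_command", "payload": {
  "plan": [100,0.007,0,-0.025,0,100,0.007,0,-0.025,0,100,0,0,-0.02,0,100,0,0,0,0,100,0,0,0,0]
}}

```text
time: 9.3
ee_pos: [0.4473, -0.02, 0.0396]
orientation: [[-0.193, 0.981, -0.025], [0.981, 0.194, 0.018], [0.022, -0.021, -1.0]]
contact_force: [-0.5, -0.5, 0.4]
opening: 0.0517
```

```bash
python3 w.py w13
```

```text
9.3 [ 0.4473 -0.02    0.0396] jaw deg 11.18 tilt [-0.0251  0.0177 -0.9995] 0.0517227041109667 [-0.48 -0.52  0.39] [-15.  27.  17. 126. -18.  30.  27.]
```

View pics/w13.png

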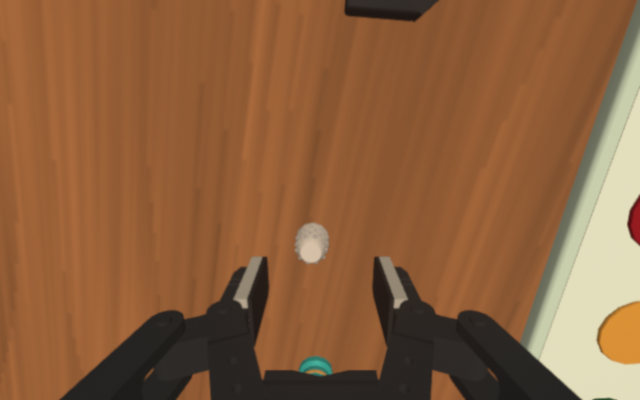

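>>> {"api": "arm_command", "payload": {
  "plan": [100,-0.006,0,-0.015,0,100,-0.001,0,-0.013,0,100,0,0,0,0,100,0,0,0,0]
}}

```text
time: 9.75
ee_pos: [0.4437, -0.0195, 0.0152]
orientation: [[-0.194, 0.981, -0.017], [0.981, 0.195, 0.019], [0.022, -0.013, -1.0]]
contact_force: [0.0, 0.0, -0.8]
opening: 0.0519
```

```bash
python3 w.py w14
```

```text
9.75 [ 0.4437 -0.0195  0.0152] jaw deg 11.22 tilt [-0.0168  0.0186 -0.9997] 0.05186328336406925 [ 0.01  0.03 -0.78] [-13.  30.  15. 127. -19.  26.  28.]
```

View pics/w14.png

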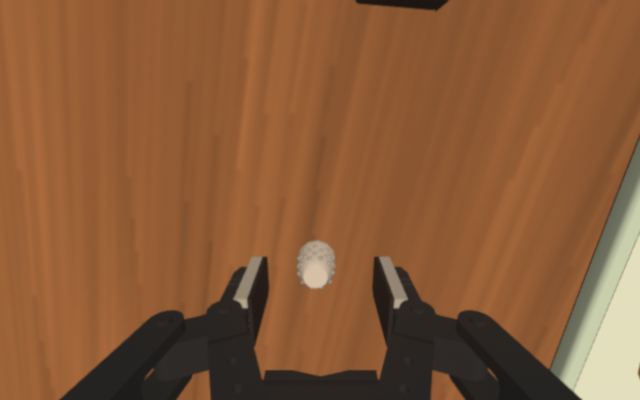

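>>> {"api": "arm_command", "payload": {
  "plan": [100,-0.002,0,-0.009,0,100,0,0,-0.003,0,255,0,0,0,0,255,0,0,0,0,255,0,0,0,0,255,0,0,0,0,255,0,0,0,0]
}}

```text
time: 10.5
ee_pos: [0.4433, -0.0194, 0.0043]
orientation: [[-0.195, 0.981, -0.013], [0.981, 0.195, 0.019], [0.021, -0.009, -1.0]]
contact_force: [-0.2, -0.7, 0.3]
opening: 0.0174
```

```bash
python3 w.py w15
```

```text
10.5 [ 0.4433 -0.0194  0.0043] jaw deg 11.23 tilt [-0.0129  0.019  -0.9997] 0.0174284165232267 [-0.24 -0.69  0.28] [-13.  31.  14. 128. -20.  24.  29.]
```

View pics/w15.png

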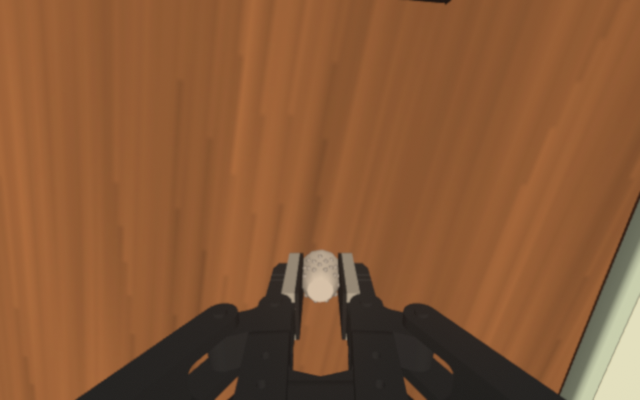

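>>> {"api": "arm_command", "payload": {
  "plan": [255,0,0,0.02,0,255,0,0,0.04,0,255,0,0,0.04,0,255,0.01,0.008,0.012,0,255,0.02,0.015,0.002,0,255,0.02,0.015,0.002,0,255,0.02,0.015,0.002,0,255,0.02,0.015,0.002,0,255,0.02,0.015,0.002,0,255,0.02,0.015,0.002,0,255,0.02,0.015,0.002,0,255,0.02,0.014,0.002,0,255,0.01,0.006,0,0,255,0,0,0,0,255,0,0,0,0]
}}

```text
time: 12.05
ee_pos: [0.6259, 0.1195, 0.1363]
orientation: [[-0.193, 0.981, -0.017], [0.981, 0.193, 0.02], [0.023, -0.013, -1.0]]
contact_force: [-0.0, -1.1, -0.6]
opening: 0.0165
```

```bash
python3 w.py w16
```

```text
12.05 [0.6259 0.1195 0.1363] jaw deg 11.15 tilt [-0.0168  0.0199 -0.9997] 0.01645676695142121 [-0.03 -1.06 -0.62] [-27.  33.  19.  98. -15.  52.  10.]
```

View pics/w16.png

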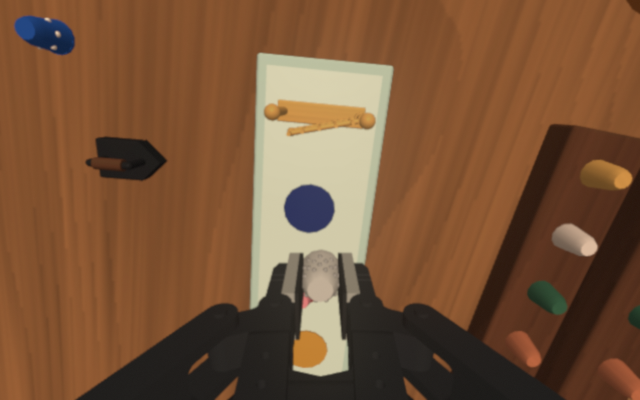

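Run:
```python
from h import *
d=np.load("last.npz");f=imaging.grab_frame("wrist");s=sensors.observe()
b=blob(d["img"],(309,208),[110,100,40],[130,255,200],20);p=plane(f,b[0],.023,d["T"]);print(b,p,p-s["ee_pos"])
```

```text
(array([308.67949489, 208.15333734]), array([ 285,  186,   48,   45, 1663], dtype=int32)) [0.61549934 0.11293751 0.023     ] [-0.01019996 -0.00630003 -0.11351131]
```

>>> {"api": "arm_command", "payload": {
  "plan": [255,-0.005,-0.003,-0.02,0,255,-0.005,-0.003,-0.03,0,255,0,0,-0.02,0,255,0,0,0,0,255,0,0,0,0]
}}

```text
time: 12.65
ee_pos: [0.6137, 0.1098, 0.067]
orientation: [[-0.189, 0.982, -0.015], [0.982, 0.189, 0.02], [0.023, -0.011, -1.0]]
contact_force: [0.0, -0.2, -0.0]
opening: 0.017
```

```bash
python3 w.py w17
```

```text
12.65 [0.6137 0.1098 0.067 ] jaw deg 10.88 tilt [-0.015   0.0204 -0.9997] 0.01700203542775155 [ 0.01 -0.19 -0.04] [-26.  37.  18. 102. -17.  44.  12.]
```

View pics/w17.png

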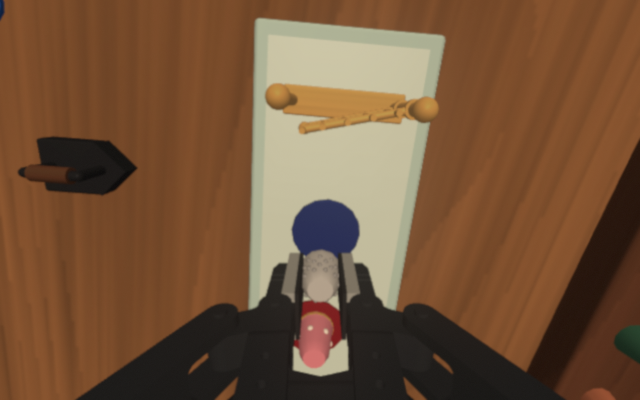

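Need about +0.002 in x and +0.003 in y. Going down to 0.033.

>>> {"api": "arm_command", "payload": {
  "plan": [255,0.001,0.003,-0.015,0,255,0,0.001,-0.015,0,255,0,0,0,0,255,0,0,0,0]
}}

```text
time: 13.1
ee_pos: [0.6164, 0.1148, 0.0372]
orientation: [[-0.189, 0.982, -0.011], [0.982, 0.189, 0.022], [0.023, -0.006, -1.0]]
contact_force: [0.4, 0.1, 0.3]
opening: 0.0169
```

```bash
python3 w.py w18
```

```text
13.1 [0.6164 0.1148 0.0372] jaw deg 10.91 tilt [-0.0108  0.0218 -0.9997] 0.016876908584715074 [0.42 0.08 0.26] [-25.  39.  17. 102. -18.  41.  13.]
```

View pics/w18.png

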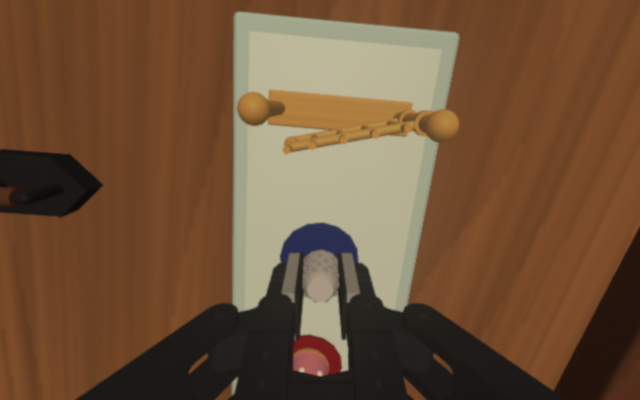

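>>> {"api": "arm_command", "payload": {
  "plan": [255,-0.001,-0.001,-0.006,0,255,0,0,-0.003,0,255,0,0,0,0]
}}

```text
time: 13.45
ee_pos: [0.6155, 0.1137, 0.028]
orientation: [[-0.189, 0.982, -0.01], [0.982, 0.189, 0.022], [0.023, -0.006, -1.0]]
contact_force: [0.4, 0.6, 0.5]
opening: 0.0166
```

```bash
python3 w.py w19
```

```text
13.45 [0.6155 0.1137 0.028 ] jaw deg 10.9 tilt [-0.0101  0.0219 -0.9997] 0.016600111416768506 [0.39 0.63 0.48] [-25.  40.  16. 103. -18.  40.  13.]
```

>>> {"api": "arm_command", "payload": {
  "plan": [255,0,0,-0.0005,0,255,0,0,0,0,190,0,0,0,0,150,0,0,0,0,130,0,0,0,0,130,0,0,0,0,120,0,0,0.02,0,120,0,0,0.04,0,120,0,0,0.04,0,120,0,0,0,0]
}}

```text
time: 14.5
ee_pos: [0.6147, 0.1132, 0.1301]
orientation: [[-0.189, 0.982, -0.012], [0.982, 0.189, 0.021], [0.023, -0.008, -1.0]]
contact_force: [0.8, 0.7, 0.7]
opening: 0.0453
```

```bash
python3 w.py w20
```

```text
14.5 [0.6147 0.1132 0.1301] jaw deg 10.88 tilt [-0.0121  0.0211 -0.9997] 0.045268641224576536 [0.84 0.66 0.74] [-27.  32.  20. 101. -15.  50.  10.]
```

View pics/w20.png

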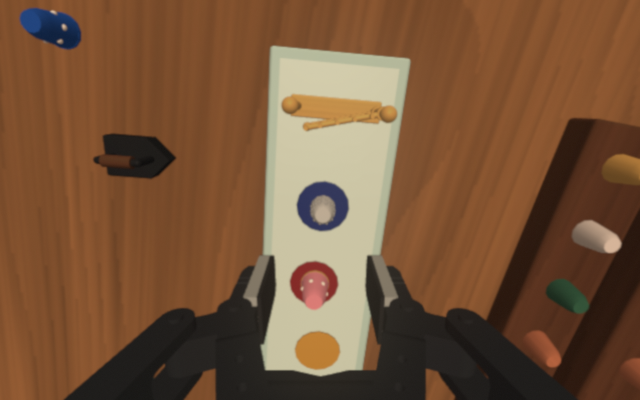

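Silver is upright on the blue disc at (322,207). Next is the wooden case.

>>> {"api": "arm_command", "payload": {
  "plan": [70,-0.012,-0.033,0.001,0,70,-0.012,-0.033,0.001,0,70,-0.012,-0.033,0.001,0,70,-0.012,-0.033,0.001,0,70,-0.012,-0.033,0.001,0,70,-0.012,-0.033,0.001,0,70,-0.012,-0.033,0.001,0,70,-0.012,-0.033,0.001,0,70,-0.012,-0.033,0.001,0,70,-0.012,-0.033,0.001,0,70,-0.012,-0.033,0,0,70,-0.008,-0.022,0,0,70,0,0,0,0,70,0,0,0,0,70,0,0,0,0]
}}

```text
time: 16.05
ee_pos: [0.4556, -0.2792, 0.1242]
orientation: [[-0.194, 0.98, -0.037], [0.981, 0.195, 0.025], [0.032, -0.031, -0.999]]
contact_force: [-0.1, 0.2, 0.5]
opening: 0.0618
```

```bash
python3 w.py w21
```

```text
16.05 [ 0.4556 -0.2792  0.1242] jaw deg 11.24 tilt [-0.037   0.0255 -0.999 ] 0.06178622776899668 [-0.14  0.23  0.47] [  9.  26.  24. 112. -15.  47.  53.]
```

View pics/w21.png

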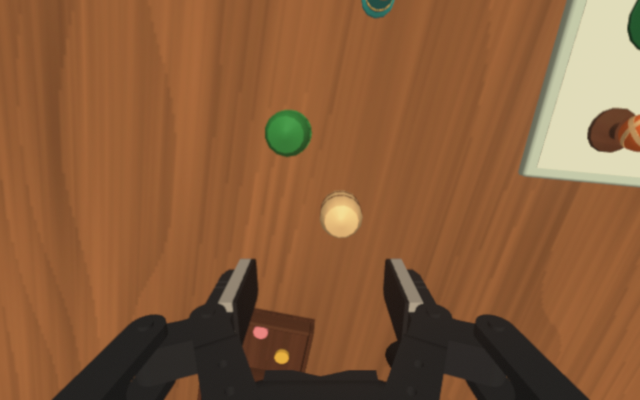

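```bash
python3 loc.py 341 215 .022;  python3 loc.py 341 218 .03
```

```text
pt [ 0.47  -0.282  0.022] ee now [ 0.4561 -0.2786  0.1244] delta [ 0.0139 -0.0034 -0.1024]
pt [ 0.4697 -0.2819  0.03  ] ee now [ 0.4562 -0.2787  0.1245] delta [ 0.0135 -0.0031 -0.0945]
```

>>> {"api": "arm_command", "payload": {
  "plan": [70,0.006,-0.001,-0.02,0,70,0.004,-0.001,-0.03,0,70,0,0,-0.01,0,70,0,0,0,0,70,0,0,0,0]
}}

```text
time: 16.7
ee_pos: [0.4698, -0.2771, 0.0644]
orientation: [[-0.203, 0.979, -0.033], [0.979, 0.203, 0.025], [0.032, -0.027, -0.999]]
contact_force: [-0.5, 1.1, 0.3]
opening: 0.0617
```

```bash
python3 w.py w22
```

```text
16.7 [ 0.4698 -0.2771  0.0644] jaw deg 11.74 tilt [-0.0329  0.0254 -0.9991] 0.06166070466029336 [-0.51  1.06  0.27] [ 10.  32.  22. 112. -18.  41.  55.]
```

View pics/w22.png

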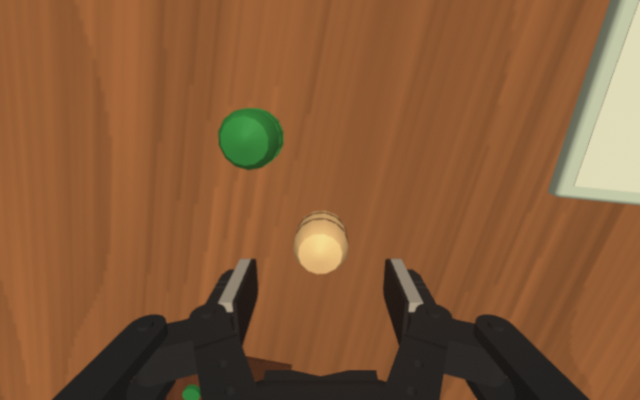

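>>> {"api": "arm_command", "payload": {
  "plan": [70,0,-0.004,-0.02,0,70,-0.001,-0.001,-0.02,0,70,-0.001,0,-0.012,0,70,0,0,0,0,70,0,0,0,0]
}}

```text
time: 17.25
ee_pos: [0.4712, -0.2839, 0.0168]
orientation: [[-0.203, 0.979, -0.024], [0.979, 0.204, 0.022], [0.026, -0.019, -0.999]]
contact_force: [-0.7, 0.3, 0.4]
opening: 0.062
```

```bash
python3 w.py w23
```

```text
17.25 [ 0.4712 -0.2839  0.0168] jaw deg 11.75 tilt [-0.0235  0.0217 -0.9995] 0.062019413674662446 [-0.66  0.32  0.41] [ 13.  37.  19. 113. -21.  36.  58.]
```

View pics/w23.png

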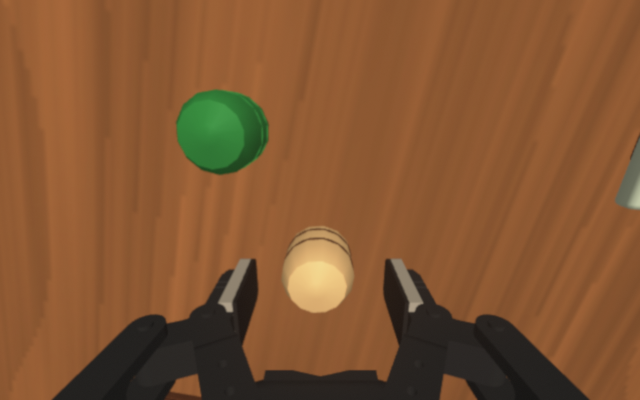

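>>> {"api": "arm_command", "payload": {
  "plan": [70,-0.001,0.002,-0.01,0,70,0,0,-0.003,0,255,0,0,0,0,255,0,0,0,0,255,0,0,0,0,255,0,0,0,0,255,0,0,0,0]
}}

```text
time: 18.0
ee_pos: [0.4717, -0.2821, 0.0049]
orientation: [[-0.204, 0.979, -0.02], [0.979, 0.204, 0.02], [0.024, -0.015, -1.0]]
contact_force: [1.0, -0.8, 0.2]
opening: 0.0327
```

```bash
python3 w.py w24
```

```text
18.0 [ 0.4717 -0.2821  0.0049] jaw deg 11.78 tilt [-0.02    0.0203 -0.9996] 0.032686442590808946 [ 0.98 -0.77  0.2 ] [ 13.  38.  19. 113. -21.  34.  58.]
```

View pics/w24.png

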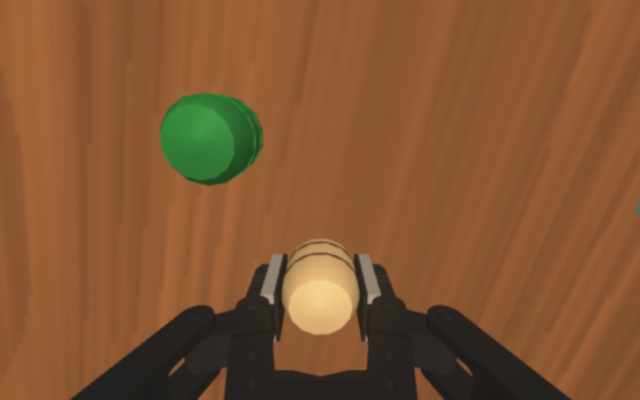

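>>> {"api": "arm_command", "payload": {
  "plan": [255,0,0,0.02,0,255,0,0,0.04,0,255,0,0,0.04,0,255,0.005,0.01,0.02,0,255,0.016,0.025,0.001,0,255,0.016,0.025,0.001,0,255,0.016,0.025,0.001,0,255,0.016,0.025,0.001,0,255,0.016,0.025,0.001,0,255,0.016,0.025,0.001,0,255,0.016,0.025,0.001,0,255,0.016,0.025,0.001,0,255,0.016,0.025,0.001,0,255,0.016,0.013,0,0,255,0,0,0,0,255,0,0,0,0,255,0,0,0,0]
}}

```text
time: 19.75
ee_pos: [0.6379, -0.0244, 0.1392]
orientation: [[-0.199, 0.98, -0.021], [0.98, 0.199, 0.021], [0.024, -0.016, -1.0]]
contact_force: [0.1, -0.3, -0.4]
opening: 0.0327
```

```bash
python3 w.py w25
```

```text
19.75 [ 0.6379 -0.0244  0.1392] jaw deg 11.48 tilt [-0.0206  0.0206 -0.9996] 0.03270587445510153 [ 0.1  -0.31 -0.43] [-16.  33.  21.  98. -16.  53.  24.]
```

View pics/w25.png

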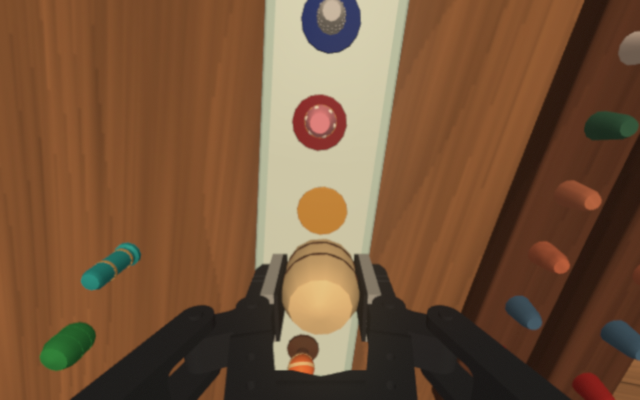

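```bash
python3 loc.py 322 211 .023
```

```text
pt [ 0.6389 -0.0321  0.023 ] ee now [ 0.6378 -0.025   0.1393] delta [ 0.001  -0.0071 -0.1163]
```

>>> {"api": "arm_command", "payload": {
  "plan": [255,0,-0.004,-0.03,0,255,0,-0.003,-0.03,0,255,0,0,-0.015,0,255,0,0,0,0,255,0,0,0,0]
}}

```text
time: 20.35
ee_pos: [0.6374, -0.0369, 0.0649]
orientation: [[-0.191, 0.981, -0.017], [0.981, 0.192, 0.02], [0.023, -0.013, -1.0]]
contact_force: [1.0, -0.5, 0.4]
opening: 0.0329
```

```bash
python3 w.py w26
```

```text
20.35 [ 0.6374 -0.0369  0.0649] jaw deg 11.04 tilt [-0.0168  0.0198 -0.9997] 0.03286636404277728 [ 0.96 -0.47  0.39] [-13.  38.  20. 100. -18.  46.  27.]
```

>>> {"api": "arm_command", "payload": {
  "plan": [255,0,0.003,-0.015,0,255,0,0,-0.015,0,255,0,0,0,0,255,0,0,0,0]
}}

```text
time: 20.8
ee_pos: [0.6392, -0.0328, 0.0352]
orientation: [[-0.192, 0.981, -0.012], [0.981, 0.193, 0.02], [0.022, -0.008, -1.0]]
contact_force: [-1.0, 0.0, -0.1]
opening: 0.0332
```

```bash
python3 w.py w27
```

```text
20.8 [ 0.6392 -0.0328  0.0352] jaw deg 11.1 tilt [-0.0123  0.0204 -0.9997] 0.03315864293756006 [-0.98  0.01 -0.06] [-13.  41.  18. 100. -20.  43.  27.]
```

View pics/w27.png

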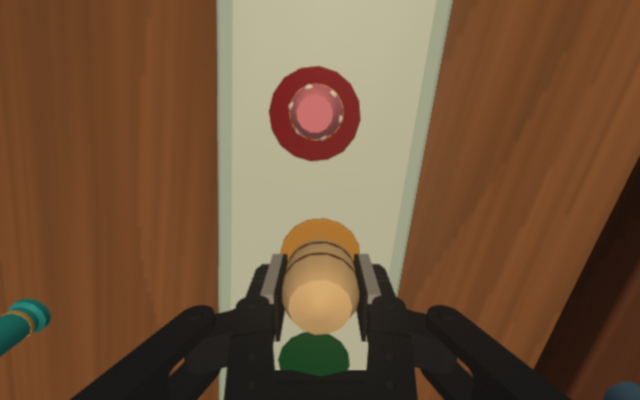

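>>> {"api": "arm_command", "payload": {
  "plan": [255,0,0,-0.005,0,255,0,0,-0.002,0,255,0,0,0,0,255,0,0,0,0]
}}

```text
time: 21.25
ee_pos: [0.6395, -0.0329, 0.0282]
orientation: [[-0.192, 0.981, -0.011], [0.981, 0.193, 0.02], [0.022, -0.007, -1.0]]
contact_force: [0.5, 0.5, 0.4]
opening: 0.0323
```

```bash
python3 w.py w28
```

```text
21.25 [ 0.6395 -0.0329  0.0282] jaw deg 11.1 tilt [-0.0115  0.0204 -0.9997] 0.03233180575539449 [0.51 0.48 0.41] [-13.  42.  18. 100. -20.  42.  27.]
```

>>> {"api": "arm_command", "payload": {
  "plan": [255,0,0,-0.0005,0,180,0,0,0,0,130,0,0,0,0,100,0,0,0,0,100,0,0,0,0,100,0,0,0.02,0,100,0,0,0.04,0,100,0,0,0.04,0,100,0,0,0,0]
}}

```text
time: 22.2
ee_pos: [0.6385, -0.0332, 0.1301]
orientation: [[-0.192, 0.981, -0.014], [0.981, 0.192, 0.02], [0.022, -0.01, -1.0]]
contact_force: [0.7, 0.1, 0.3]
opening: 0.0519
```

```bash
python3 w.py w29
```

```text
22.2 [ 0.6385 -0.0332  0.1301] jaw deg 11.08 tilt [-0.0139  0.02   -0.9997] 0.05190026017977907 [0.68 0.12 0.26] [-15.  34.  21.  98. -16.  52.  25.]
```

View pics/w29.png

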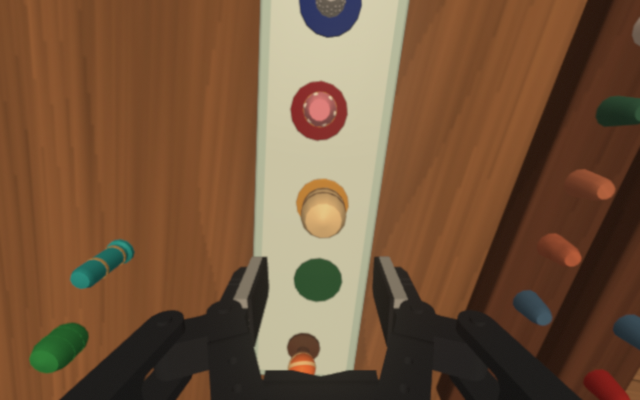

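The wooden case is upright on the mustard disc at (323,205). The needle case is last.

>>> {"api": "arm_command", "payload": {
  "plan": [100,-0.021,-0.011,0.001,0,100,-0.021,-0.011,0.001,0,100,-0.021,-0.011,0.001,0,100,-0.021,-0.011,0.001,0,100,-0.021,-0.011,0.001,0,100,-0.021,-0.011,0.001,0,100,-0.021,-0.011,0.001,0,100,-0.018,-0.01,0.001,0,100,0,0,0,0,100,0,0,0,0,100,0,0,0,0]
}}

```text
time: 23.35
ee_pos: [0.4597, -0.1191, 0.1267]
orientation: [[-0.195, 0.98, -0.032], [0.98, 0.195, 0.022], [0.028, -0.027, -0.999]]
contact_force: [0.4, -0.5, 0.3]
opening: 0.0522
```

```bash
python3 w.py w30
```

```text
23.35 [ 0.4597 -0.1191  0.1267] jaw deg 11.27 tilt [-0.0319  0.0221 -0.9992] 0.05223732612058751 [ 0.45 -0.52  0.32] [ -9.  20.  24. 121. -13.  43.  35.]
```

View pics/w30.png

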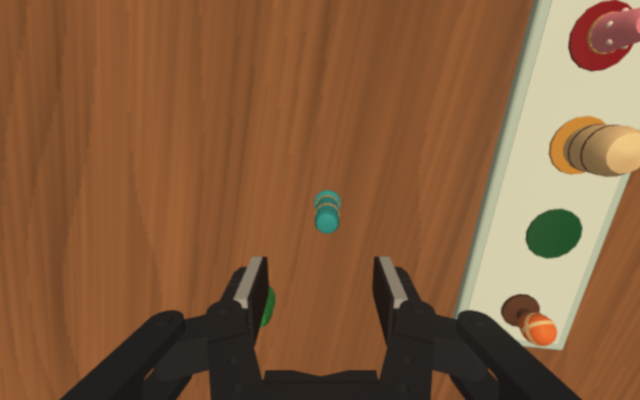

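```bash
python3 loc.py 327 221 .055;  python3 loc.py 328 202 .002
python3 - <<'E'
from h import *
d=np.load("last.npz");print(blob(d["img"],(328,211),[80,80,60],[100,255,255],25))
E
```

```text
pt [ 0.4624 -0.1189  0.055 ] ee now [ 0.46   -0.1189  0.1268] delta [ 0.0024  0.     -0.0718]
pt [ 0.4632 -0.12    0.002 ] ee now [ 0.46   -0.119   0.1268] delta [ 0.0032 -0.0011 -0.1248]
(array([326.5102459 , 219.01434426]), array([316, 206,  22,  27, 488], dtype=int32))
```

>>> {"api": "arm_command", "payload": {
  "plan": [100,0.001,-0.001,-0.02,0,100,0.001,0,-0.02,0,100,0,0,0,0,100,0,0,0,0]
}}

```text
time: 23.9
ee_pos: [0.4649, -0.1189, 0.0863]
orientation: [[-0.199, 0.98, -0.029], [0.98, 0.199, 0.021], [0.027, -0.024, -0.999]]
contact_force: [-1.0, 0.4, 0.6]
opening: 0.0517
```

```bash
python3 w.py w31
```

```text
23.9 [ 0.4649 -0.1189  0.0863] jaw deg 11.5 tilt [-0.029   0.0214 -0.9994] 0.051716484303153065 [-0.99  0.41  0.58] [ -7.  25.  22. 121. -16.  39.  37.]
```

View pics/w31.png

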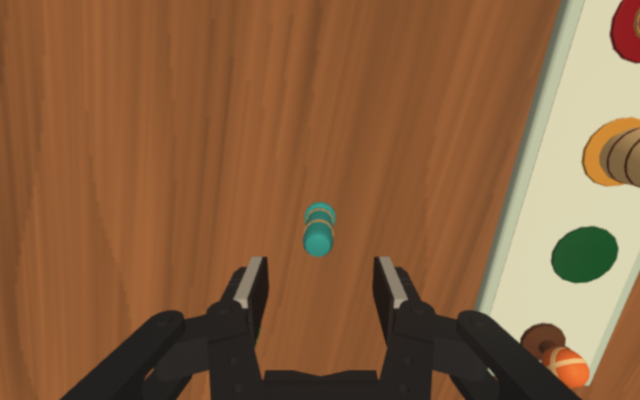

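```bash
python3 loc.py 318 242 .055;  python3 loc.py 320 217 .003
```

```text
pt [ 0.4624 -0.1186  0.055 ] ee now [ 0.4649 -0.1188  0.0866] delta [-0.0025  0.0003 -0.0316]
pt [ 0.4628 -0.1208  0.003 ] ee now [ 0.465  -0.1189  0.0868] delta [-0.0023 -0.0019 -0.0838]
```

>>> {"api": "arm_command", "payload": {
  "plan": [100,-0.003,-0.001,-0.02,0,100,-0.001,0,-0.025,0,100,-0.001,0,-0.02,0,100,0,0,0,0,100,0,0,0,0]
}}

```text
time: 24.55
ee_pos: [0.4641, -0.1203, 0.0247]
orientation: [[-0.199, 0.98, -0.018], [0.98, 0.2, 0.021], [0.024, -0.013, -1.0]]
contact_force: [0.5, 0.3, 0.4]
opening: 0.0521
```

```bash
python3 w.py w32
```

```text
24.55 [ 0.4641 -0.1203  0.0247] jaw deg 11.52 tilt [-0.0175  0.0207 -0.9996] 0.05207836022323356 [0.52 0.29 0.39] [ -4.  31.  18. 123. -21.  30.  42.]
```

View pics/w32.png

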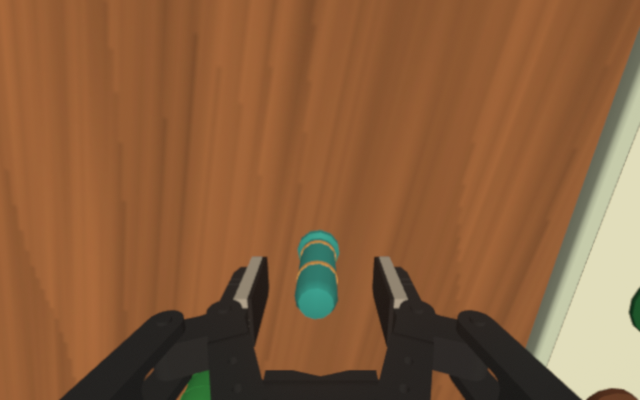

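>>> {"api": "arm_command", "payload": {
  "plan": [100,-0.001,0,-0.01,0,100,0,0,-0.003,0,255,0,0,0,0,255,0,0,0,0,255,0,0,0,0,255,0,0,0,0,255,0,0,0,0],
  "squeeze": 30
}}

```text
time: 25.3
ee_pos: [0.4655, -0.1205, 0.0139]
orientation: [[-0.2, 0.98, -0.012], [0.98, 0.2, 0.02], [0.022, -0.007, -1.0]]
contact_force: [-0.2, -0.3, 0.2]
opening: 0.0182
```

```bash
python3 w.py w33
```

```text
25.3 [ 0.4655 -0.1205  0.0139] jaw deg 11.55 tilt [-0.0116  0.0201 -0.9997] 0.01823798971234739 [-0.23 -0.25  0.23] [ -3.  32.  17. 123. -21.  29.  42.]
```

View pics/w33.png

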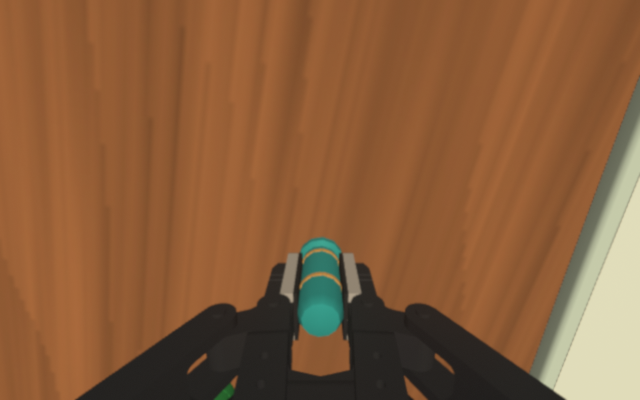

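>>> {"api": "arm_command", "payload": {
  "plan": [255,0,0,0.02,0,255,0,0,0.04,0,255,0,0,0.04,0,255,0.01,0.001,0.025,0,255,0.019,0.002,0.002,0,255,0.019,0.002,0.002,0,255,0.019,0.002,0.002,0,255,0.019,0.002,0.002,0,255,0.019,0.002,0.002,0,255,0.019,0.002,0.002,0,255,0.019,0.002,0.002,0,255,0.019,0.002,0.002,0,255,0.015,0.001,0,0,255,0,0,0,0,255,0,0,0,0,255,0,0,0,0]
}}

```text
time: 26.95
ee_pos: [0.6439, -0.1007, 0.1594]
orientation: [[-0.199, 0.98, -0.018], [0.98, 0.199, 0.022], [0.025, -0.013, -1.0]]
contact_force: [-0.2, 0.9, -0.0]
opening: 0.0182
```

```bash
python3 w.py w34
```

```text
26.95 [ 0.6439 -0.1007  0.1594] jaw deg 11.49 tilt [-0.0176  0.0223 -0.9996] 0.018162416160256257 [-0.21  0.9  -0.01] [-10.  33.  23.  95. -16.  56.  31.]
```

View pics/w34.png

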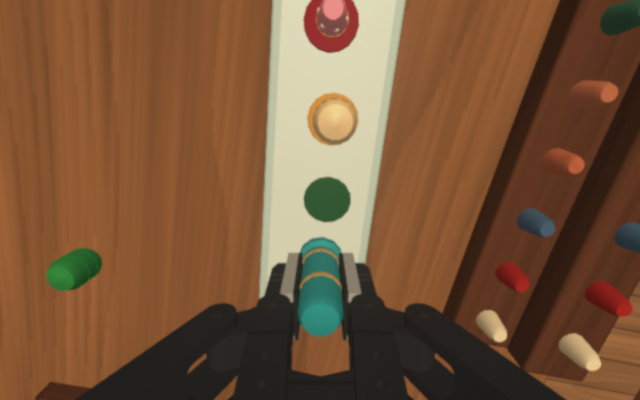

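```bash
python3 loc.py 327 200 .023
```

```text
pt [ 0.6488 -0.1033  0.023 ] ee now [ 0.6439 -0.1008  0.1595] delta [ 0.0049 -0.0025 -0.1365]
```

>>> {"api": "arm_command", "payload": {
  "plan": [255,0.002,-0.001,-0.03,0,255,0.001,0,-0.03,0,255,0,0,-0.02,0,255,0,0,0,0,255,0,0,0,0]
}}

```text
time: 27.55
ee_pos: [0.646, -0.1027, 0.0801]
orientation: [[-0.197, 0.98, -0.014], [0.98, 0.197, 0.023], [0.025, -0.009, -1.0]]
contact_force: [-0.6, 0.3, 0.8]
opening: 0.0184
```

```bash
python3 w.py w35
```

```text
27.55 [ 0.646  -0.1027  0.0801] jaw deg 11.38 tilt [-0.0138  0.0227 -0.9996] 0.01836534881611786 [-0.63  0.29  0.8 ] [ -8.  39.  21.  97. -19.  49.  33.]
```

>>> {"api": "arm_command", "payload": {
  "plan": [255,0.001,0,-0.018,0,255,0,0,-0.018,0,255,0,0,0,0,255,0,0,0,0]
}}

```text
time: 28.0
ee_pos: [0.6485, -0.1028, 0.044]
orientation: [[-0.197, 0.98, -0.009], [0.98, 0.197, 0.023], [0.024, -0.005, -1.0]]
contact_force: [0.8, -0.1, -0.0]
opening: 0.0183
```

```bash
python3 w.py w36
```

```text
28.0 [ 0.6485 -0.1028  0.044 ] jaw deg 11.39 tilt [-0.0094  0.0226 -0.9997] 0.018348462372455375 [ 0.82 -0.14 -0.02] [ -7.  42.  20.  98. -20.  45.  34.]
```

View pics/w36.png

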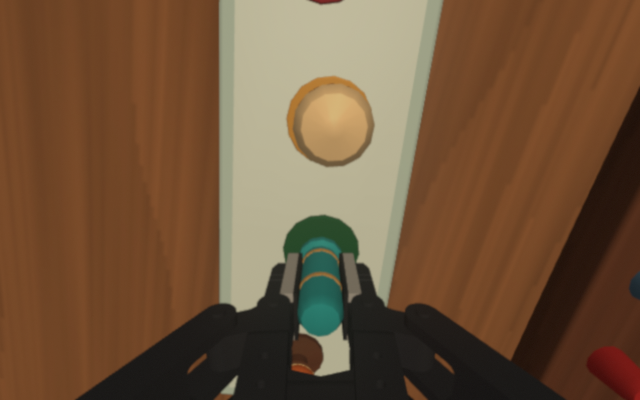

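>>> {"api": "arm_command", "payload": {
  "plan": [255,0,0,-0.005,0,255,0,0,-0.0015,0,255,0,0,0,0,255,0,0,0,0]
}}

```text
time: 28.45
ee_pos: [0.6489, -0.1028, 0.0378]
orientation: [[-0.197, 0.98, -0.008], [0.98, 0.198, 0.022], [0.024, -0.004, -1.0]]
contact_force: [-0.4, 0.2, 0.2]
opening: 0.0181
```

```bash
python3 w.py w37
```

```text
28.45 [ 0.6489 -0.1028  0.0378] jaw deg 11.4 tilt [-0.0083  0.0225 -0.9997] 0.018143969299886313 [-0.44  0.21  0.16] [ -7.  42.  20.  98. -21.  44.  34.]
```

>>> {"api": "arm_command", "payload": {
  "plan": [255,0,0,-0.001,0,255,0,0,0,0,200,0,0,0,0,150,0,0,0,0,120,0,0,0,0,120,0,0,0,0,120,0,0,0.02,0,120,0,0,0.04,0,120,0,0,0.045,0,120,0,0,0.04,0,120,0,0,0,0]
}}

```text
time: 29.6
ee_pos: [0.6473, -0.1029, 0.1859]
orientation: [[-0.197, 0.98, -0.011], [0.98, 0.197, 0.022], [0.024, -0.006, -1.0]]
contact_force: [0.4, 0.6, 1.6]
opening: 0.0453
```

```bash
python3 w.py w38
```

```text
29.6 [ 0.6473 -0.1029  0.1859] jaw deg 11.37 tilt [-0.0111  0.0224 -0.9997] 0.04526974055249936 [0.4  0.59 1.6 ] [-10.  31.  24.  94. -16.  59.  30.]
```

View pics/w38.png

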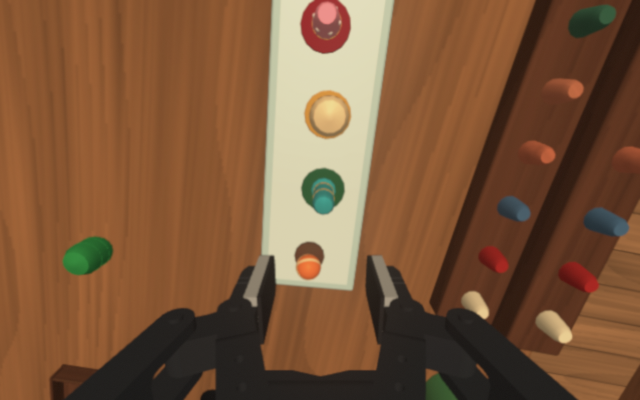

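The needle case is upright on the green disc at (323,190). I'll retract so the outside cameras can check all four.

>>> {"api": "arm_command", "payload": {
  "plan": [120,-0.02,-0.02,0.02,0,120,-0.03,-0.03,0.01,0,120,-0.03,-0.03,0,0,120,-0.03,-0.03,0,0,120,-0.03,-0.03,0,0,120,-0.02,-0.03,0,0,120,-0.02,-0.02,0,0,120,0,0,0,0,120,0,0,0,0,120,0,0,0,0,120,0,0,0,0]
}}

```text
time: 30.75
ee_pos: [0.4536, -0.2909, 0.2027]
orientation: [[-0.203, 0.979, -0.031], [0.979, 0.204, 0.03], [0.035, -0.024, -0.999]]
contact_force: [0.3, 0.7, -0.2]
opening: 0.045
```

Run:
```python
from h import *
f=imaging.grab_frame("top");g=imaging.grab_frame("scene")
a=cv2.resize(f["color"][130:280,200:440],(640,400),interpolation=cv2.INTER_CUBIC)
b=cv2.resize(g["color"][140:320,170:400],(511,400),interpolation=cv2.INTER_CUBIC)
cv2.imwrite("pics/fin_top.png",a);cv2.imwrite("pics/fin_scene.png",b)
print(blob(f["color"],(282,238),[0,0,0],[180,120,80],12))
s=sensors.observe();print(s["ee_pos"],s["joint_velocities"].round(2),s["contact_force"])
for n,X,h in [("silver",(.6155,.1125),.022),("pink",(.6218,.04),.03),("wood",(.6387,-.0325),.041),("needle",(.6488,-.103),.056)]:
    print(n,"expected top px",proj(f,np.array([*X,.023+h])).round(1),proj(g,np.array([*X,.023+h])).round(1))
```

```text
(array([281.8128655 , 236.73684211]), array([275, 226,  14,  20, 171], dtype=int32))
[ 0.45367508 -0.2908478   0.202788  ] [ 0.05 -0.27  0.36 -0.16  0.14 -0.06  0.05] [-0.13634257  0.23034504 -0.11732925]
silver expected top px [283.4 169.7] [298.1 240.8]
pink expected top px [312.7 165.8] [274.6 216.3]
wood expected top px [342.3 157.3] [248.4 194.7]
needle expected top px [371.8 151. ] [228.1 172.8]
```

View pics/fin_top.png

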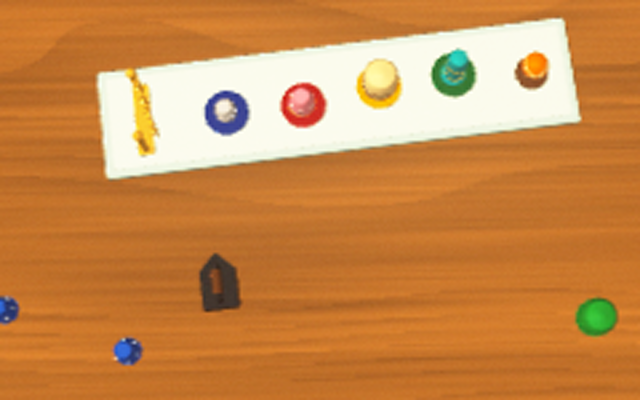

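View pics/fin_scene.png

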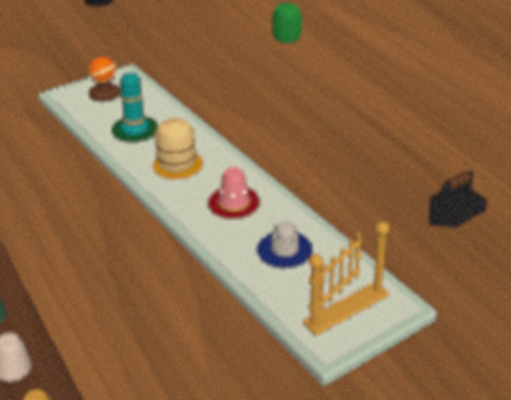

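Both views show all four curios upright and centred, and the flatiron unmoved (blob centre (281.8,236.7), the same as at the start). Handing in.

```bash
python3 -c "
from rig import order; print(order.sign_off())"
```

```text
the job is handed in; nothing more can be done
None
```

All four curios are standing on the felt discs in order of height, and the job was handed in at about 31 s of the 104 s allowed. Counted from the gate:

| Disc | Curio |
|---|---|
| blue (nearest the gate) | silver thimble |
| red | pink thimble |
| mustard | wooden thimble case |
| green (farthest) | turquoise needle case |

- **Positions:** in the last top view, each curio's top was within about 1.5 pixels (roughly 3 mm) of where it should appear for a centred, upright piece. The limit is 12 mm. The scene view also showed all four upright.
- **Flatiron and look-alikes:** the flatiron is where it started, to within 0.2 pixel. I left the blue and green look-alikes alone.
- **Robot:** the gripper was open and clear of everything, with no contact force beyond sensor noise.
- **Disagreements:** the wrist and top cameras differed by about 1 mm on the blue, mustard and green discs. For the red disc I used the top camera only, because my attempt to measure it from the wrist view failed. The tool also drifted to 1–3° of tilt during the moves, but the pieces settled flat when released.

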